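Lower a pear into the fruit keeper

ROBOT

A 6-joint arm with a two-finger parallel gripper is mounted at the origin on the work surface. World frame = base frame: x ahead of the robot, y to its left, z up, the work surface at z = 0. Lengths are in m, angles in rad, forces in N, time in s.
With the tool pointing down it reaches from about 0.275 to 0.975 m from the base axis. Payload 8.4 kg.
Tool frame: the origin (TCP) lies at the very end of the fingers, on their centre line; the grasp point (between the pads) lies 19 mm behind it; y points along the fingers, z is the direction in which the jaws open and shut, and the axes are right-handed (so a half turn about y gives the same grasp; the last joint's range is limited). The gripper opens to 92 mm and grips with 3 to 60 N. Pads are 20 mm wide; open, the fingers measure 128 mm over their backs; the gripper's body (75 mm by 189 mm) begins 69 mm behind the grasp point.
Start: joints at [1.133, 0.353, 1.633, -0, 1.155, -0.002], TCP at [0.264, 0.567, 0.193] pointing down, gripper open.
Joint ranges: [-2.63, 2.63], [-0.92, 2.1], [0.06, 2.66], [-1.3, 4.44], [0, 2.69], [-3.02, 3.02]. Speed limits (rad/s): [2.22, 2.22, 2.79, 3.14, 3.14, 3.14].

INTERFACE

Orientations are given as a 3x3 rotation matrix whose columns are the frame's x, y, z axes.
In Python, from workcell import telemetry, viewer, job, finder gives the robot as it stands.
- The arm moves only by the tool play_rows, never from a script. Its argument "steps" is a list of rows, each an object of numbers: "dx", "dy", "dz": the shift along the world's x, y, z in m; "rx", "ry", "rz": the turn, a rotation vector about the world's x, y, z in degrees; "claw": the opening, from 0 (shut) to 1 (fully open). A call has 1 to 5 rows; each row is the pose to reach, as a shift and turn from the pose commanded when the call began; what a row does not reach only later rows make up. A row lasts 1/8 s, in which the tool goes at most 62.5 mm and 10.7 degrees, less where a joint would pass 70% of its speed; a pose out of reach is approached as far as the arm can. A call with a gripper value outside its range is refused whole. The fingers move at their own pace and stop on an object; "force" is the grip in N (left out, the last holds). Time passes only in rows, so rows that repeat a pose let the fingers close. It gives the time, the measured TCP pose, the force and the opening at its end, in the units of the state.
- telemetry.get_state(): the state, without advancing time (a new reading comes with each control period).
- viewer.camera(name): name is "scene" or "top" or "wrist"; returns the picture (420x560x3 uint8, red, green, blue); there is no depth.
- viewer.camera_params(name): a dict with "camera_matrix" (3x3 intrinsics, pixels), "position" and "attitude" of the camera in the world. Camera axes: x right, y down, z forward; pixel columns grow to the right and rows downward; lengths in m; the calibration is good to about 2 mm. A picture is of the moment at which its call begins: read the wrist's pose just before it. camera_params takes no time and is no camera call; for the wrist camera it gives the pose at the moment of the call.
- job.job_done(): hands the job in, once; it reports no verdict.
Trained networks look in the newest picture that a camera, given by its name, has taken for a name from the list of things; names that differ only in an ending like _2 or _b are one class to them, and where a whole thing is asked for, a point or a joint stands for the part that bears it (a point fixed in the world has none). Each returns a list of dicts, best first, with "p" (0 to 1); they miss things now and then, are a little off and sometimes report something else, mostly with a low value. They report only what shows in the picture. A call takes as long as a camera call. They do not tell look-alikes from the thing itself.
- finder.regions_of(name, camera): "pixels" (420x560 bool, what is visible of it) and "location" ([column, row] in pixels, amid what is visible of it).
The state is a dict: "t": time; "joint_pos": joint angles; "dq": joint speeds; "tau": joint torques, N m; "tool_pos": TCP position; "tcp_rot": TCP orientation; "wrist_force": force on the tool from outside, world axes, zero at the start; "torque": the same for the moment, N m; "grip_width": finger opening in m.
Only numpy, scipy, OpenCV 4.12 (cv2) and the standard library are available. Lean on these libraries where they do the work, as an engineer would, in place of code of your own. Each camera call takes 0.05 s, during which the arm holds its last target. There are 200 camera calls.

TASK

Put the pear away in the fruit keeper: slide the keeper's cover fully open, lower the pear upright into the open compartment until you feel it stand on the rack inside, let go of it only then so that it is never dropped (not even by a few millimetres), plunged, knocked or pressed hard, and slide the cover fully shut again over the standing pear. The slightly springy rack may be clipped in at any height, so its depth must be felt. Leave the round fruit, the glass jar, the brush and the pot lid where they are.

Things in the scene. Friction and masses are not known exactly. Their poses are not given: they have to be found in the camera images.
- keeper: White plastic box fixed to the counter, 180 (x) by 360 (y) by 178 mm high, walls 4 mm. Origin: centre of its underside. The -y half is closed on top. The +y half is an open-topped compartment, inside 172 by 174 mm, centre at y = +90 mm; a level white slotted rack fills it, its top somewhere from 19 to 71 mm above the counter (not reported). It yields about 0.4 mm per N, up to 8 mm.
- mouth (a point): Centre of the compartment's mouth, in the plane of the rim, 178 mm above the counter. Axes as the keeper's.
- cover (a joint): Slide of the keeper's flat grey cover (180 by 176 mm, 5 mm thick, its upper face 185 mm above the counter), in m: 0 = shut over the compartment, 0.165 = fully open, moved along the keeper's -y on top of the closed half. It moves freely with some friction (2 to 4 N) and stays where left.
- ridge_top (a point): Centre of the top edge of the ridge that stands on the middle of the cover, 211 mm above the counter; moves with the cover. The ridge is an upright bar 90 mm long along the keeper's x, 14 mm thick along y, 26 mm high, and is pushed from either side.
- pear: Loose pear standing upright on the counter, about 0.2 kg, yellow-green, 100 mm tall plus a 9 mm thin stalk. Origin: centre of its flat base (38 mm wide); z axis up through the stalk. Widest 68 mm at 28 mm height; its nearly straight neck, 39 to 41 mm wide from 67 to 88 mm height, is the place to grip.
- round_fruit: Round flat-footed fruit, 74 mm wide, 71 mm tall, no neck; loose, to be left alone. Origin: centre of its underside.
- jar: Loose glass blender jar, 124 mm wide at the top, 180 mm high, handle to its +x reaching 100 mm from its axis; leave alone. Origin: centre of its underside.
- brush: Loose blue cleaning brush lying bristles down, 195 mm long along its x, 50 mm wide, 27 mm high; leave alone. Origin: on the counter near its middle.
- pot_lid: Loose aluminium pot lid lying flat, 170 mm across, with a black knob, 42 mm high; leave alone. Origin: centre of its underside.
Things that resemble listed ones, but are neither listed nor needed, are in the scene too. What is shaped like the pear but pink or purple is not meant.

How it is judged:
By the outcome, as a careful person would: the job done as asked, in the order asked, and still so for the second after the job is handed in, with the robot touching nothing.
It also fails if it takes over 64 s, if anything falls off the work surface, if the arm or the gripper's body presses on something with over 40 N, if the wrist force passes 120 N, or if a joint passes its speed limit or range.

## Working session

There is one attempt and no reset: what is moved stays moved. The work goes in short steps, Python scripts to look and compute and a tool call to move; the robot and the scene stay as the last step left them, time stands still between calls to the robot, and variables do not carry over. Pictures are saved under pics/ and viewed, about 8 in all and at most 12, crops included, and the job is handed in when it is done.

Besides the shell and the picture viewer there is one more tool, called as name([rows], argument=value, ...), one row to a line, values as JSON. play_rows: Moves the arm, as the interface text tells. Its arguments: {"type":"object","properties":{"steps":{"type":"array","items":{"type":"object","properties":{"dx":{"type":"number"},"dy":{"type":"number"},"dz":{"type":"number"},"rx":{"type":"number"},"ry":{"type":"number"},"rz":{"type":"number"},"claw":{"type":"number"}}}},"force":{"type":"number"}},"required":["steps"]}

```bash
mkdir -p pics; cat > h.py <<'E'
import numpy as np, cv2
from workcell import telemetry, viewer, job, finder
def P(c):
    p=viewer.camera_params(c); return np.array(p["camera_matrix"]),np.array(p["position"]),np.array(p["attitude"])
def ray(c,uv,z,p=None):
    K,t,R=p or P(c)
    d=R@np.linalg.solve(K,[uv[0],uv[1],1.]); return t+d*(z-t[2])/d[2]
def proj(c,X,p=None):
    K,t,R=p or P(c); q=K@(R.T@(np.array(X)-t)); return q[:2]/q[2]
def snap(c,fn=None):
    im=np.array(viewer.camera(c)); 
    if fn: cv2.imwrite('pics/'+fn,im[:,:,::-1])
    return im
E
python3 - <<'E'
from h import *
a=snap('top','top0.png');b=snap('scene','scene0.png')
cv2.imwrite('pics/a.png',cv2.resize(np.vstack([a,b])[:,:,::-1],(400,600)))
s=telemetry.get_state();print(s)
for c in('top','scene'):
    print(c,P(c))
    for n in('keeper','cover','ridge_top','pear','round_fruit','jar','brush','pot_lid'):
        for r in finder.regions_of(n,c)[:3]:
            px=r['pixels'];ys,xs=np.where(px);print(c,n,round(r['p'],2),np.round(r['location']),px.sum(),(xs.min(),xs.max(),ys.min(),ys.max()) if px.any() else '')
E
```

```text
{'t': 0.1, 'joint_pos': array([ 1.13257028e+00,  3.53610109e-01,  1.63405498e+00, -2.66353837e-06,
        1.15518539e+00, -2.39720100e-03]), 'dq': array([ 0.00079479, -0.00212767, -0.00137579, -0.00080717,  0.00047321,
        0.0017689 ]), 'tau': array([ 5.76229868e-04, -5.94904339e+01, -3.34930086e+01,  7.00493809e-02,
        1.83330401e-02, -3.75966488e-05]), 'tool_pos': array([0.26365096, 0.56614993, 0.19202133]), 'tcp_rot': array([[ 9.06520901e-01, -5.31528531e-04,  4.22160602e-01],
       [-4.22160936e-01, -1.13999631e-03,  9.06520184e-01],
       [-5.79812401e-07, -9.99999209e-01, -1.25782107e-03]]), 'wrist_force': array([ 0.19025661,  0.90385186, -0.39274686]), 'torque': array([-0.02501916,  0.00268526,  0.01944621]), 'grip_width': 0.09191113337637732}
top (array([[389.023805  ,   0.        , 275.82044359],
       [  0.        , 389.023805  , 217.34853917],
       [  0.        ,   0.        ,   1.        ]]), array([0.45543292, 0.11671201, 0.92867875]), array([[ 5.75254573e-03, -9.87374335e-01,  1.58299814e-01],
       [-9.99449390e-01, -5.03948249e-04,  3.31762409e-02],
  
[... 1984 characters left out ...]
260), np.int64(162), np.int64(198))
scene pear 0.76 [276. 221.] 752 (np.int64(263), np.int64(290), np.int64(200), np.int64(236))
scene pear 0.56 [342. 228.] 506 (np.int64(326), np.int64(354), np.int64(216), np.int64(243))
scene round_fruit 0.63 [326. 170.] 744 (np.int64(313), np.int64(344), np.int64(157), np.int64(187))
scene jar 0.85 [325. 279.] 4633 (np.int64(297), np.int64(362), np.int64(237), np.int64(329))
scene brush 0.74 [232. 323.] 1483 (np.int64(212), np.int64(255), np.int64(293), np.int64(384))
scene brush 0.34 [329. 172.] 677 (np.int64(314), np.int64(341), np.int64(156), np.int64(187))
scene pot_lid 0.57 [377. 173.] 2653 (np.int64(347), np.int64(412), np.int64(148), np.int64(198))
```

View pics/top0.png

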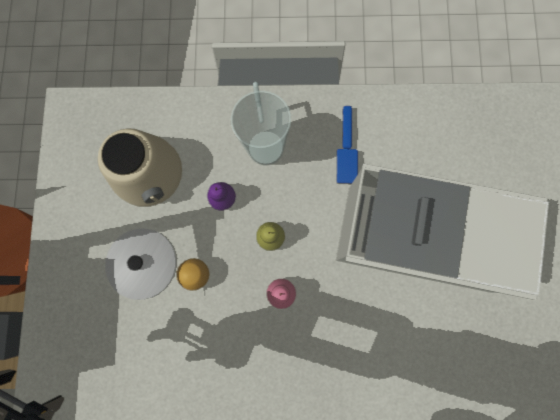

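View pics/scene0.png

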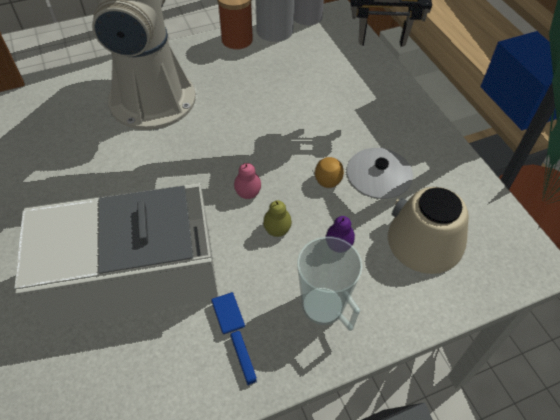

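The top view shows the cover only slightly open (dark cover 364–468, ridge near col 424), with the box's open end facing left (+y). The yellow-green pear is at (270,236) in the top view and (276,221) in the scene view. The purple and pink pears are look-alikes. Next I'll fit the poses to the masks.

```bash
cat > fit.py <<'E'
from h import *
from scipy.optimize import minimize
def hull_mask(pts,p):
    q=np.array([proj(None,x,p) for x in pts],dtype=np.float32)
    m=np.zeros((420,560),np.uint8)
    cv2.fillConvexPoly(m,np.round(cv2.convexHull(q)*16).astype(np.int32),1,shift=4); return m>0
def box(x,y,a,cy,lx,ly,z0,z1):
    c,s=np.cos(a),np.sin(a)
    return [(x+c*u-s*v,y+s*u+c*v,z) for u in(-lx/2,lx/2) for v in(cy-ly/2,cy+ly/2) for z in(z0,z1)]
def iou(a,b): return (a&b).sum()/(a|b).sum()
def best(f,x0,step):
    b=None
    for k in range(3):
        S=np.array([x0]+[np.array(x0)+step[i]*e for i,e in enumerate(np.eye(len(x0)))])
        r=minimize(f,x0,method='Nelder-Mead',options=dict(initial_simplex=S,xatol=1e-5,fatol=1e-5)); x0=r.x
    return r
E
python3 - <<'E'
from fit import *
T,S=P('top'),P('scene'); snap('top');snap('scene')
big=lambda n,c:max(finder.regions_of(n,c)[:2],key=lambda r:r['pixels'].sum())['pixels']
M=[(big('keeper','top'),T),(big('keeper','scene'),S)]
f=lambda v:-sum(iou(hull_mask(box(*v,0,.18,.36,0,.185),p),m) for m,p in M)
r=best(f,[.43,-.3,-.15],[.03,.03,.1]); k=r.x; print('keeper',k,r.fun)
C=[(finder.regions_of('cover',c)[0]['pixels'],p) for c,p in(('top',T),('scene',S))]
g=lambda v:-sum(iou(hull_mask(box(*v[:2],k[2] if len(v)<3 else v[2],0,.18,.176,.18,.185),p),m) for m,p in C)
r=best(g,[k[0],k[1]+.05,k[2]],[.02,.02,.05]); print('cover',r.x,r.fun)
c,s=np.cos(k[2]),np.sin(k[2]); d=r.x[:2]-k[:2]; print('cover in keeper',c*d[0]+s*d[1],-s*d[0]+c*d[1])
prof=[(0,.019),(.012,.03),(.028,.034),(.045,.03),(.067,.0205),(.088,.0195),(.1,.008)]
def pear(x,y): return [(x+R*np.cos(t),y+R*np.sin(t),z) for z,R in prof for t in np.arange(0,6.28,.3)]
pp=[]
for cam,p in(('top',T),('scene',S)):
    for q in finder.regions_of('pear',cam): 
        if q['p']<.3: continue
        h=lambda v:-iou(hull_mask(pear(*v),p),q['pixels'])
        x0=ray(None,q['location'],.04,p)[:2]; rr=best(h,x0,[.01,.01]); print('pear',cam,q['location'],rr.x,rr.fun)
for n,z in(('round_fruit',.035),('pot_lid',.01),('brush',.02)): print(n,ray(None,finder.regions_of(n,'top')[0]['location'],z,T))
print('mouth',k[0]-s*.09,k[1]+c*.09)
E
```

```text
keeper [ 0.5561015  -0.18752689 -0.19933045] -1.9451134723921166
cover [ 0.56508634 -0.1303036  -0.20710888] -1.9373677374168206
cover in keeper -0.0025240347973802275 0.0578693454053371
pear top [270.7, 237.0] [0.55663537 0.1603449 ] -0.9578488372093024
pear top [281.5, 294.9] [0.42511303 0.13492803] -0.9274193548387096
pear top [217.5, 197.0] [0.65039416 0.27745938] -0.9725036179450073
pear scene [246.6, 184.4] [0.42566253 0.13161581] -0.8736979166666666
pear scene [277.1, 218.9] [0.55469454 0.15939204] -0.9270959902794653
pear scene [341.1, 229.5] [0.64847016 0.27704595] -0.6084905660377359
round_fruit [0.46704027 0.33717902 0.035     ]
pot_lid [0.48738906 0.46491485 0.01      ]
brush [ 0.74796828 -0.02584022  0.02      ]
mouth 0.5739226824546922 -0.09930894127351429
```

play_rows([
  {"dx": 0.02, "dy": -0.044, "dz": 0.02, "rz": -5, "claw": 0},
  {"dx": 0.042, "dy": -0.09, "dz": 0.05, "rz": -11, "claw": 0},
  {"dx": 0.065, "dy": -0.14, "dz": 0.06, "rz": -17, "claw": 0},
  {"dx": 0.09, "dy": -0.19, "dz": 0.06, "rz": -23, "claw": 0},
  {"dx": 0.112, "dy": -0.24, "dz": 0.06, "rz": -29, "claw": 0},
], force=15)

```text
schema error: expected keys dx, dy, dz, rx, ry, rz, claw
```

play_rows([
  {"dx": 0.022, "dy": -0.047, "rz": -6},
  {"dx": 0.045, "dy": -0.095, "rz": -12},
  {"dx": 0.068, "dy": -0.143, "rz": -17},
  {"dx": 0.09, "dy": -0.19, "rz": -23},
  {"dx": 0.112, "dy": -0.237, "rz": -28},
])

```text
schema error: expected keys dx, dy, dz, rx, ry, rz, claw
```

play_rows([
  {"dx": 0.022, "dy": -0.045, "rz": -5},
  {"dx": 0.044, "dy": -0.09, "rz": -10},
  {"dx": 0.066, "dy": -0.135, "rz": -15},
  {"dx": 0.088, "dy": -0.18, "rz": -19.5},
  {"dx": 0.088, "dy": -0.18, "rz": -19.5},
])

```text
schema error: expected keys dx, dy, dz, rx, ry, rz, claw
```

All keys are needed.

play_rows([
  {"dx": 0.02, "dy": -0.044, "dz": 0.02, "rx": 0, "ry": 0, "rz": -5, "claw": 0},
  {"dx": 0.042, "dy": -0.09, "dz": 0.05, "rx": 0, "ry": 0, "rz": -11, "claw": 0},
  {"dx": 0.065, "dy": -0.14, "dz": 0.06, "rx": 0, "ry": 0, "rz": -17, "claw": 0},
  {"dx": 0.09, "dy": -0.19, "dz": 0.06, "rx": 0, "ry": 0, "rz": -23, "claw": 0},
  {"dx": 0.112, "dy": -0.24, "dz": 0.06, "rx": 0, "ry": 0, "rz": -29, "claw": 0},
], force=15)

```text
t: 2.08
tool_pos: [0.3766, 0.3251, 0.2531]
tcp_rot: [[0.586, 0.001, 0.811], [-0.811, 0.001, 0.586], [0.0, -1.0, 0.001]]
wrist_force: [-0.3, 0.8, 0.5]
grip_width: 0.0437
```

play_rows([
  {"dx": 0.022, "dy": -0.047, "dz": 0, "rx": 0, "ry": 0, "rz": -6, "claw": 0},
  {"dx": 0.045, "dy": -0.095, "dz": 0, "rx": 0, "ry": 0, "rz": -12, "claw": 0},
  {"dx": 0.068, "dy": -0.143, "dz": 0, "rx": 0, "ry": 0, "rz": -17, "claw": 0},
  {"dx": 0.09, "dy": -0.19, "dz": 0, "rx": 0, "ry": 0, "rz": -23, "claw": 0},
  {"dx": 0.112, "dy": -0.237, "dz": 0, "rx": 0, "ry": 0, "rz": -28, "claw": 0},
])

```text
t: 2.7
tool_pos: [0.4885, 0.0879, 0.253]
tcp_rot: [[0.136, 0.001, 0.991], [-0.991, 0.0, 0.136], [-0.0, -1.0, 0.001]]
wrist_force: [1.3, 1.3, -0.1]
grip_width: 0.0007
```

play_rows([
  {"dx": 0.022, "dy": -0.045, "dz": 0, "rx": 0, "ry": 0, "rz": -5, "claw": 0},
  {"dx": 0.044, "dy": -0.09, "dz": 0, "rx": 0, "ry": 0, "rz": -10, "claw": 0},
  {"dx": 0.066, "dy": -0.135, "dz": 0, "rx": 0, "ry": 0, "rz": -15, "claw": 0},
  {"dx": 0.088, "dy": -0.18, "dz": 0, "rx": 0, "ry": 0, "rz": -19.5, "claw": 0},
  {"dx": 0.088, "dy": -0.18, "dz": 0, "rx": 0, "ry": 0, "rz": -19.5, "claw": 0},
])

```text
t: 3.32
tool_pos: [0.5768, -0.0931, 0.2523]
tcp_rot: [[-0.203, 0.0, 0.979], [-0.979, -0.001, -0.203], [0.001, -1.0, 0.0]]
wrist_force: [-0.2, 0.8, 0.2]
grip_width: 0.0003
```

play_rows([
  {"dx": 0, "dy": 0, "dz": -0.03, "rx": 0, "ry": 0, "rz": 0, "claw": 0},
  {"dx": 0, "dy": 0, "dz": -0.058, "rx": 0, "ry": 0, "rz": 0, "claw": 0},
  {"dx": -0.002, "dy": -0.01, "dz": -0.058, "rx": 0, "ry": 0, "rz": 0, "claw": 0},
  {"dx": -0.004, "dy": -0.02, "dz": -0.058, "rx": 0, "ry": 0, "rz": 0, "claw": 0},
  {"dx": -0.006, "dy": -0.03, "dz": -0.058, "rx": 0, "ry": 0, "rz": 0, "claw": 0},
])

```text
t: 3.95
tool_pos: [0.5704, -0.1212, 0.1961]
tcp_rot: [[-0.199, 0.002, 0.98], [-0.98, -0.0, -0.199], [0.0, -1.0, 0.002]]
wrist_force: [0.7, -0.1, -0.3]
grip_width: 0.0006
```

play_rows([
  {"dx": -0.003, "dy": -0.016, "dz": 0, "rx": 0, "ry": 0, "rz": 0, "claw": 0},
  {"dx": -0.0065, "dy": -0.032, "dz": 0, "rx": 0, "ry": 0, "rz": 0, "claw": 0},
  {"dx": -0.0097, "dy": -0.048, "dz": 0, "rx": 0, "ry": 0, "rz": 0, "claw": 0},
  {"dx": -0.013, "dy": -0.064, "dz": 0, "rx": 0, "ry": 0, "rz": 0, "claw": 0},
  {"dx": -0.016, "dy": -0.08, "dz": 0, "rx": 0, "ry": 0, "rz": 0, "claw": 0},
])

```text
t: 4.58
tool_pos: [0.5535, -0.2016, 0.1946]
tcp_rot: [[-0.199, -0.0, 0.98], [-0.98, 0.0, -0.199], [-0.0, -1.0, -0.0]]
wrist_force: [0.1, 0.1, 0.0]
grip_width: 0.0009
```

```bash
python3 - <<'E'
from h import *
snap('scene','s1.png'); s=telemetry.get_state();print(s['wrist_force'],s['tool_pos'])
for n in ('cover',):
    for r in finder.regions_of(n,'scene')[:2]:
        ys,xs=np.where(r['pixels']);print(n,r['p'],r['location'],xs.min(),xs.max(),ys.min(),ys.max())
E
```

```text
[-0.16781541 -0.79795327  0.62066461] [ 0.55331437 -0.20317338  0.19466623]
cover 0.96 [146.1, 230.8] 98 192 186 272
```

View pics/s1.png

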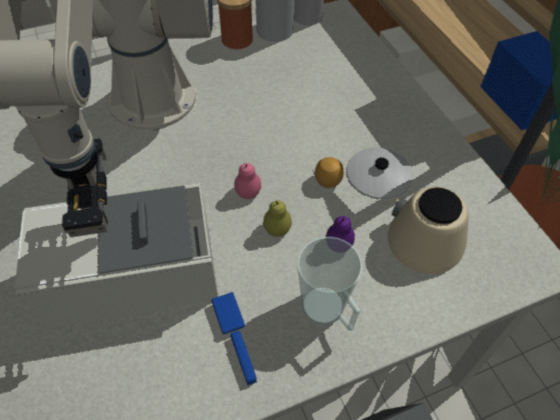

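```bash
python3 - <<'E'
from h import *
s=telemetry.get_state()
print('tcp px',proj('scene',s['tool_pos']),'up',proj('scene',s['tool_pos']+[0,0,.09]), proj('top',s['tool_pos']))
print('ridge fit px',proj('scene',[.565,-.130,.211]),proj('top',[.565,-.130,.211]))
print('ridge world from scene px (142,205)',ray('scene',(143,205),.211),'top (426,200)',ray('top',(424,222),.211))
im=snap('scene');cv2.imwrite('pics/s2.png',cv2.resize(im[170:300,0:230,::-1],None,fx=3,fy=3,interpolation=cv2.INTER_CUBIC))
E
```

```text
tcp px [104.95182372 229.64043539] up [ 92.25765476 201.64876862] [458.86778998 227.80846696]
ridge fit px [141.24887501 217.75230287] [422.592412   220.39799802]
ridge world from scene px (142,205) [ 0.53604073 -0.11931024  0.211     ] top (426,200) [ 0.56201593 -0.13240388  0.211     ]
```

View pics/s2.png

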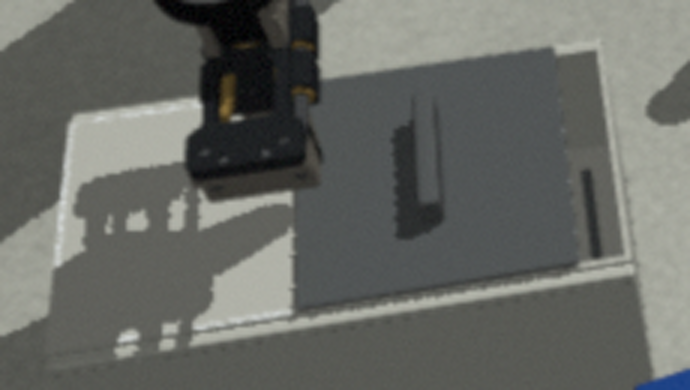

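```bash
python3 - <<'E'
from h import *
a=snap('top');b=snap('wrist');cv2.imwrite('pics/w1.png',cv2.resize(np.hstack([a,b])[:,:,::-1],(800,300)))
s=telemetry.get_state();print(P('wrist'),s['tool_pos'],s['tcp_rot'],s['joint_pos'],s['grip_width'])
E
```

```text
(array([[320.1885443 ,   0.        , 284.98515759],
       [  0.        , 320.1885443 , 207.21199997],
       [  0.        ,   0.        ,   1.        ]]), array([ 0.56714669, -0.12667541,  0.38676672]), array([[ 9.80244279e-01, -1.90351625e-01, -5.37346423e-02],
       [-1.97789865e-01, -9.44152227e-01, -2.63544572e-01],
       [-5.67544694e-04,  2.68966227e-01, -9.63149442e-01]])) [ 0.55383841 -0.20027861  0.19461647] [[-1.99181866e-01 -4.04883904e-05  9.79962541e-01]
 [-9.79962498e-01  3.07199439e-04 -1.99181845e-01]
 [-2.92979391e-04 -9.99999952e-01 -1.00865662e-04]] [-3.49713100e-01  2.95599668e-01  1.71064675e+00  3.02989058e-04
  1.13548954e+00 -1.49317906e-01] 0.00013867316799505018
```

View pics/w1.png

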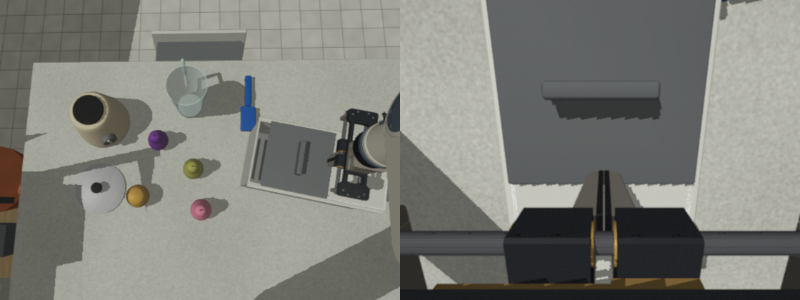

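Every view agrees that the ridge is still near y=-0.13 and the finger is now on its -y side, so the cover hasn't moved. I'll go back to the +y side and push slowly, reading the force each time.

play_rows([
  {"dx": 0, "dy": 0, "dz": 0.045, "rx": 0, "ry": 0, "rz": 0, "claw": 0},
  {"dx": 0.007, "dy": 0.035, "dz": 0.045, "rx": 0, "ry": 0, "rz": 0, "claw": 0},
  {"dx": 0.015, "dy": 0.075, "dz": 0.045, "rx": 0, "ry": 0, "rz": 0, "claw": 0},
  {"dx": 0.021, "dy": 0.103, "dz": 0.03, "rx": 0, "ry": 0, "rz": 0, "claw": 0},
  {"dx": 0.021, "dy": 0.103, "dz": 0, "rx": 0, "ry": 0, "rz": 0, "claw": 0},
])

```text
t: 5.45
tool_pos: [0.5763, -0.0949, 0.1954]
tcp_rot: [[-0.196, 0.003, 0.981], [-0.981, 0.0, -0.196], [-0.001, -1.0, 0.003]]
wrist_force: [0.2, -0.8, 0.2]
grip_width: 0.0008
```

play_rows([
  {"dx": 0, "dy": 0, "dz": -0.003, "rx": 0, "ry": 0, "rz": 0, "claw": 0},
  {"dx": -0.001, "dy": -0.005, "dz": -0.003, "rx": 0, "ry": 0, "rz": 0, "claw": 0},
  {"dx": -0.002, "dy": -0.01, "dz": -0.003, "rx": 0, "ry": 0, "rz": 0, "claw": 0},
])

```text
t: 5.82
tool_pos: [0.5734, -0.1082, 0.1928]
tcp_rot: [[-0.199, 0.002, 0.98], [-0.98, -0.0, -0.199], [0.0, -1.0, 0.002]]
wrist_force: [0.7, -0.5, -0.4]
grip_width: 0.0005
```

play_rows([
  {"dx": -0.001, "dy": -0.005, "dz": 0, "rx": 0, "ry": 0, "rz": 0, "claw": 0},
  {"dx": -0.002, "dy": -0.01, "dz": 0, "rx": 0, "ry": 0, "rz": 0, "claw": 0},
])

```text
t: 6.08
tool_pos: [0.5709, -0.1181, 0.1922]
tcp_rot: [[-0.199, 0.001, 0.98], [-0.98, -0.0, -0.199], [0.0, -1.0, 0.001]]
wrist_force: [0.1, 0.2, -0.2]
grip_width: 0.0006
```

```bash
python3 - <<'E'
from h import *
b=snap('wrist');cv2.imwrite('pics/w2.png',b[:,:,::-1])
s=telemetry.get_state();print(s['tool_pos'],s['wrist_force'],s['t'])
E
```

```text
[ 0.57076321 -0.11852072  0.19203189] [-1.17651015 -0.12206354 -0.2166217 ] 6.125
```

View pics/w2.png

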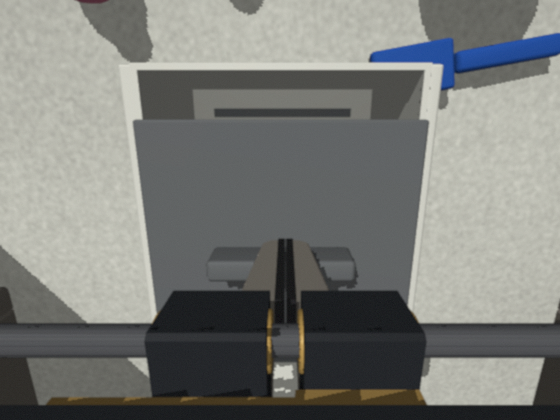

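The fingertip (285,240) is just on the +y side of the ridge (rows 248–282). I'll continue in small steps.

play_rows([
  {"dx": -0.001, "dy": -0.005, "dz": 0, "rx": 0, "ry": 0, "rz": 0, "claw": 0},
  {"dx": -0.002, "dy": -0.01, "dz": 0, "rx": 0, "ry": 0, "rz": 0, "claw": 0},
])

```text
t: 6.38
tool_pos: [0.5688, -0.1277, 0.1917]
tcp_rot: [[-0.199, -0.0, 0.98], [-0.98, 0.0, -0.199], [-0.0, -1.0, -0.0]]
wrist_force: [-0.1, -1.1, 0.2]
grip_width: 0.0005
```

play_rows([
  {"dx": -0.001, "dy": -0.005, "dz": 0, "rx": 0, "ry": 0, "rz": 0, "claw": 0},
  {"dx": -0.002, "dy": -0.01, "dz": 0, "rx": 0, "ry": 0, "rz": 0, "claw": 0},
])

```text
t: 6.62
tool_pos: [0.5668, -0.1377, 0.1917]
tcp_rot: [[-0.199, -0.0, 0.98], [-0.98, 0.0, -0.199], [-0.0, -1.0, -0.0]]
wrist_force: [0.4, -0.1, 0.2]
grip_width: 0.0006
```

```bash
python3 - <<'E'
from h import *
b=snap('wrist');s=telemetry.get_state();print(s['tool_pos'],s['wrist_force'],s['t'])
for r in finder.regions_of('cover','wrist')[:2]:
    ys,xs=np.where(r['pixels']);print(r['p'],r['location'],xs.min(),xs.max(),ys.min(),ys.max()); e=ys.min();print(ray('wrist',(285,e),.185))
cv2.imwrite('pics/w3.png',np.hstack([b[200:330,180:380]]*1)[:,:,::-1])
E
```

```text
[ 0.56666084 -0.13822765  0.19166538] [-0.8031418  -0.59203256  0.59043826] 6.675
0.83 [273.6, 176.3] 128 433 83 321
[ 0.58381623 -0.04519374  0.185     ]
```

```bash
python3 - <<'E'
import cv2
a=cv2.imread('pics/w3.png');cv2.imwrite('pics/w3b.png',cv2.resize(a,None,fx=3.5,fy=3.5,interpolation=cv2.INTER_CUBIC))
E
```

```text
(no output)
```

View pics/w3b.png

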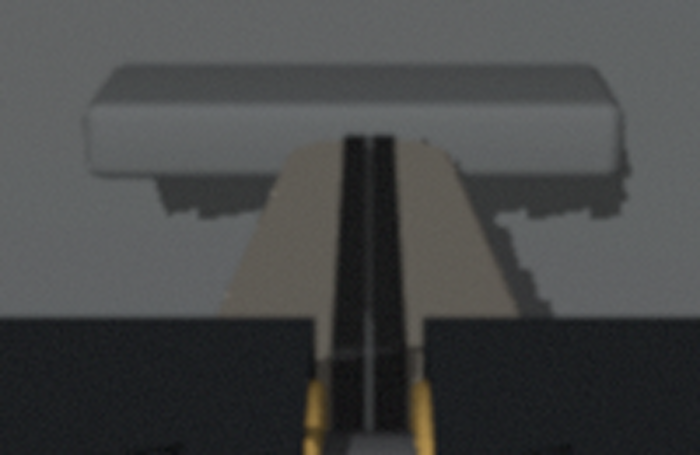

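The finger overlaps the ridge with no force at all. I'll probe the cover's surface carefully to find where contact really happens.

play_rows([
  {"dx": 0, "dy": 0, "dz": 0.03, "rx": 0, "ry": 0, "rz": 0, "claw": 0},
  {"dx": 0.005, "dy": 0.025, "dz": 0.03, "rx": 0, "ry": 0, "rz": 0, "claw": 0},
  {"dx": 0.007, "dy": 0.035, "dz": 0.01, "rx": 0, "ry": 0, "rz": 0, "claw": 0},
  {"dx": 0.007, "dy": 0.035, "dz": -0.004, "rx": 0, "ry": 0, "rz": 0, "claw": 0},
  {"dx": 0.007, "dy": 0.035, "dz": -0.005, "rx": 0, "ry": 0, "rz": 0, "claw": 0},
])

```text
t: 7.35
tool_pos: [0.573, -0.1025, 0.1854]
tcp_rot: [[-0.199, -0.002, 0.98], [-0.98, 0.0, -0.199], [0.0, -1.0, -0.002]]
wrist_force: [-0.6, -0.7, 0.2]
grip_width: 0.0001
```

play_rows([
  {"dx": 0, "dy": 0, "dz": -0.001, "rx": 0, "ry": 0, "rz": 0, "claw": 0},
  {"dx": 0, "dy": 0, "dz": -0.002, "rx": 0, "ry": 0, "rz": 0, "claw": 0},
])

```text
t: 7.6
tool_pos: [0.5742, -0.1028, 0.1852]
tcp_rot: [[-0.199, 0.001, 0.98], [-0.98, -0.0, -0.199], [0.0, -1.0, 0.001]]
wrist_force: [-0.3, -0.1, 1.4]
grip_width: 0.0004
```

play_rows([
  {"dx": 0, "dy": 0, "dz": -0.001, "rx": 0, "ry": 0, "rz": 0, "claw": 0},
  {"dx": 0, "dy": 0, "dz": -0.002, "rx": 0, "ry": 0, "rz": 0, "claw": 0},
])

```text
t: 7.85
tool_pos: [0.5739, -0.1025, 0.1828]
tcp_rot: [[-0.199, 0.0, 0.98], [-0.98, -0.0, -0.199], [-0.0, -1.0, 0.0]]
wrist_force: [0.4, 0.2, -0.1]
grip_width: 0.0005
```

play_rows([
  {"dx": 0, "dy": 0, "dz": -0.002, "rx": 0, "ry": 0, "rz": 0, "claw": 0},
  {"dx": 0, "dy": 0, "dz": -0.004, "rx": 0, "ry": 0, "rz": 0, "claw": 0},
])

```text
t: 8.1
tool_pos: [0.5738, -0.1024, 0.1785]
tcp_rot: [[-0.199, -0.0, 0.98], [-0.98, 0.0, -0.199], [-0.0, -1.0, -0.0]]
wrist_force: [-1.0, 0.2, 0.0]
grip_width: 0.0005
```

play_rows([
  {"dx": 0, "dy": 0, "dz": -0.002, "rx": 0, "ry": 0, "rz": 0, "claw": 0},
  {"dx": 0, "dy": 0, "dz": -0.004, "rx": 0, "ry": 0, "rz": 0, "claw": 0},
])

```text
t: 8.35
tool_pos: [0.5738, -0.1024, 0.1745]
tcp_rot: [[-0.199, -0.0, 0.98], [-0.98, 0.0, -0.199], [0.0, -1.0, -0.0]]
wrist_force: [-0.3, 1.4, -0.2]
grip_width: 0.0006
```

```bash
python3 - <<'E'
from h import *
b=snap('wrist');s=telemetry.get_state();print(s['tool_pos'],s['wrist_force'],s['t'])
cv2.imwrite('pics/w4.png',b[60:340,100:460,::-1])
E
```

```text
[ 0.57365156 -0.10237062  0.1742567 ] [1.37827708 0.53608499 0.37546554] 8.4
```

View pics/w4.png

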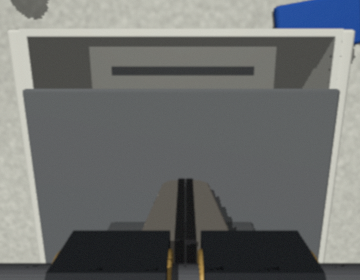

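play_rows([
  {"dx": 0, "dy": 0, "dz": -0.002, "rx": 0, "ry": 0, "rz": 0, "claw": 0},
  {"dx": 0, "dy": 0, "dz": -0.004, "rx": 0, "ry": 0, "rz": 0, "claw": 0},
])

```text
t: 8.65
tool_pos: [0.5739, -0.1024, 0.1706]
tcp_rot: [[-0.199, 0.0, 0.98], [-0.98, -0.0, -0.199], [-0.0, -1.0, 0.0]]
wrist_force: [0.2, -0.2, 0.2]
grip_width: 0.0003
```

play_rows([
  {"dx": 0, "dy": 0, "dz": -0.002, "rx": 0, "ry": 0, "rz": 0, "claw": 0},
  {"dx": 0, "dy": 0, "dz": -0.004, "rx": 0, "ry": 0, "rz": 0, "claw": 0},
])

```text
t: 8.9
tool_pos: [0.5738, -0.1024, 0.1665]
tcp_rot: [[-0.199, -0.0, 0.98], [-0.98, 0.0, -0.199], [-0.0, -1.0, -0.0]]
wrist_force: [-0.3, -0.4, 0.6]
grip_width: 0.0007
```

```bash
python3 - <<'E'
from h import *
b=snap('wrist');s=telemetry.get_state();print(s['tool_pos'],s['wrist_force'],s['t'])
cv2.imwrite('pics/w5.png',b[:,:,::-1])
a=cv2.imread('pics/w2.png');c=cv2.imread('pics/w3.png');d=cv2.imread('pics/w4.png')
L=[a[215:300,200:370],c[15:100,20:190],d[155:240,100:270],b[215:300,200:370,::-1]]
cv2.imwrite('pics/cmp.png',cv2.resize(np.vstack([np.hstack(L[:2]),np.hstack(L[2:])]),None,fx=2.3,fy=2.3,interpolation=cv2.INTER_CUBIC))
E
```

```text
[ 0.57364769 -0.10237332  0.16625711] [-0.21768    -0.25639812 -0.94018518] 8.95
```

View pics/cmp.png

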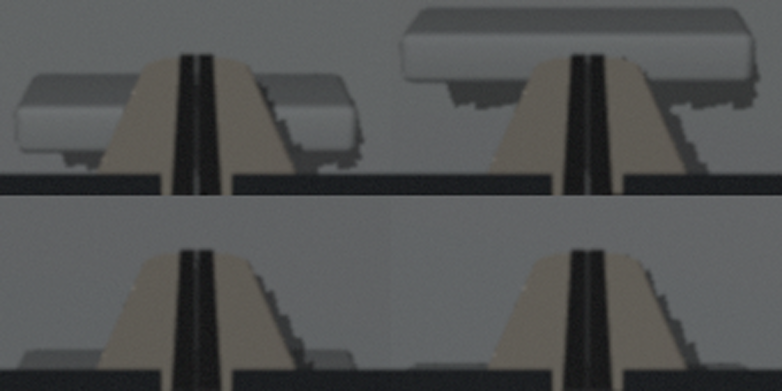

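The tip looks the same in all four views and is never cut off by the cover. So the real fingertip is higher than the reported TCP. I'll keep descending gently until contact to measure the offset.

play_rows([
  {"dx": 0, "dy": 0, "dz": -0.002, "rx": 0, "ry": 0, "rz": 0, "claw": 0},
  {"dx": 0, "dy": 0, "dz": -0.004, "rx": 0, "ry": 0, "rz": 0, "claw": 0},
])

```text
t: 9.2
tool_pos: [0.574, -0.1024, 0.1634]
tcp_rot: [[-0.199, 0.0, 0.98], [-0.98, -0.0, -0.199], [-0.0, -1.0, 0.0]]
wrist_force: [-6.0, 1.1, 18.6]
grip_width: 0.0005
```

play_rows([
  {"dx": 0, "dy": 0, "dz": -0.002, "rx": 0, "ry": 0, "rz": 0, "claw": 0},
  {"dx": 0, "dy": 0, "dz": -0.004, "rx": 0, "ry": 0, "rz": 0, "claw": 0},
])

```text
t: 9.45
tool_pos: [0.5741, -0.1024, 0.163]
tcp_rot: [[-0.199, 0.001, 0.98], [-0.98, -0.0, -0.199], [-0.0, -1.0, 0.001]]
wrist_force: [-19.5, 3.4, 51.3]
grip_width: 0.0
```

```bash
python3 - <<'E'
from h import *
b=snap('wrist');cv2.imwrite('pics/w6.png',b[:,:,::-1]);s=telemetry.get_state();print(s['tool_pos'],s['wrist_force'],s['t'])
p=P('wrist')
for r in finder.regions_of('cover','wrist')[:1]:
    m=r['pixels'];ys,xs=np.where(m);print(r['p'],xs.min(),xs.max(),ys.min(),ys.max())
    for row in range(ys.min()+10,220,20):
        x=np.where(m[row])[0]; w=x.max()-x.min()+1
        d=.18*320.19/w; v=p[2]@np.linalg.solve(p[0],[285,row,1.]); print(row,w,'depth',d,'z',p[1][2]+d*v[2])
print(p[1])
E
```

```text
[ 0.57404528 -0.10242975  0.16315376] [-14.66855959   2.29119965  38.43559239] 9.5
0.84 111 448 150 397
160 335 depth 0.17204238805970148 z 0.18278656491447906
180 332 depth 0.17359698795180722 z 0.18414689358045028
200 326 depth 0.1767920245398773 z 0.18396968994825236
[ 0.58708429 -0.02873554  0.35530639]
```

Contact came at a reported z of about 0.1635, where the cover's face is at 0.185. So the real fingertips sit about 21.5 mm behind the reported TCP, and I'll use that offset from here on. I'll back off and push the ridge again.

play_rows([
  {"dx": 0, "dy": 0, "dz": 0.006, "rx": 0, "ry": 0, "rz": 0, "claw": 0},
  {"dx": 0, "dy": 0, "dz": 0.013, "rx": 0, "ry": 0, "rz": 0, "claw": 0},
  {"dx": -0.001, "dy": -0.006, "dz": 0.013, "rx": 0, "ry": 0, "rz": 0, "claw": 0},
  {"dx": -0.0024, "dy": -0.012, "dz": 0.013, "rx": 0, "ry": 0, "rz": 0, "claw": 0},
  {"dx": -0.004, "dy": -0.02, "dz": 0.013, "rx": 0, "ry": 0, "rz": 0, "claw": 0},
])

```text
t: 10.18
tool_pos: [0.5697, -0.1225, 0.1713]
tcp_rot: [[-0.199, -0.0, 0.98], [-0.98, 0.001, -0.199], [-0.001, -1.0, -0.001]]
wrist_force: [0.1, 2.3, -0.5]
grip_width: 0.0003
```

play_rows([
  {"dx": -0.002, "dy": -0.01, "dz": 0, "rx": 0, "ry": 0, "rz": 0, "claw": 0},
  {"dx": -0.004, "dy": -0.02, "dz": 0, "rx": 0, "ry": 0, "rz": 0, "claw": 0},
])

```text
t: 10.42
tool_pos: [0.5655, -0.143, 0.1713]
tcp_rot: [[-0.199, -0.0, 0.98], [-0.98, 0.0, -0.199], [-0.0, -1.0, -0.001]]
wrist_force: [1.1, 2.0, -1.3]
grip_width: 0.0008
```

play_rows([
  {"dx": -0.004, "dy": -0.018, "dz": 0, "rx": 0, "ry": 0, "rz": 0, "claw": 0},
  {"dx": -0.0075, "dy": -0.037, "dz": 0, "rx": 0, "ry": 0, "rz": 0, "claw": 0},
  {"dx": -0.0115, "dy": -0.056, "dz": 0, "rx": 0, "ry": 0, "rz": 0, "claw": 0},
  {"dx": -0.015, "dy": -0.074, "dz": 0, "rx": 0, "ry": 0, "rz": 0, "claw": 0},
  {"dx": -0.017, "dy": -0.084, "dz": 0, "rx": 0, "ry": 0, "rz": 0, "claw": 0},
])

```text
t: 11.05
tool_pos: [0.5482, -0.2278, 0.1716]
tcp_rot: [[-0.2, -0.001, 0.98], [-0.98, 0.0, -0.2], [0.0, -1.0, -0.001]]
wrist_force: [-0.4, 2.7, -2.1]
grip_width: 0.0006
```

play_rows([
  {"dx": -0.001, "dy": -0.005, "dz": 0, "rx": 0, "ry": 0, "rz": 0, "claw": 0},
  {"dx": -0.002, "dy": -0.01, "dz": 0, "rx": 0, "ry": 0, "rz": 0, "claw": 0},
])

```text
t: 11.3
tool_pos: [0.5464, -0.2364, 0.1716]
tcp_rot: [[-0.199, -0.001, 0.98], [-0.98, 0.0, -0.199], [-0.0, -1.0, -0.001]]
wrist_force: [-1.3, 2.7, -0.6]
grip_width: 0.0005
```

play_rows([
  {"dx": -0.0005, "dy": -0.0025, "dz": 0, "rx": 0, "ry": 0, "rz": 0, "claw": 0},
  {"dx": -0.001, "dy": -0.005, "dz": 0, "rx": 0, "ry": 0, "rz": 0, "claw": 0},
])

```text
t: 11.55
tool_pos: [0.5458, -0.2412, 0.1717]
tcp_rot: [[-0.198, -0.0, 0.98], [-0.98, 0.0, -0.198], [-0.0, -1.0, -0.0]]
wrist_force: [-1.4, 2.7, -2.1]
grip_width: 0.0008
```

play_rows([
  {"dx": -0.0005, "dy": -0.0025, "dz": 0, "rx": 0, "ry": 0, "rz": 0, "claw": 0},
  {"dx": -0.001, "dy": -0.005, "dz": 0, "rx": 0, "ry": 0, "rz": 0, "claw": 0},
])

```text
t: 11.8
tool_pos: [0.5449, -0.246, 0.1717]
tcp_rot: [[-0.199, 0.0, 0.98], [-0.98, 0.001, -0.199], [-0.001, -1.0, -0.0]]
wrist_force: [1.0, 12.8, 2.1]
grip_width: 0.0004
```

play_rows([
  {"dx": -0.0005, "dy": -0.0025, "dz": 0, "rx": 0, "ry": 0, "rz": 0, "claw": 0},
  {"dx": -0.0006, "dy": -0.003, "dz": 0, "rx": 0, "ry": 0, "rz": 0, "claw": 0},
])

```text
t: 12.05
tool_pos: [0.5449, -0.246, 0.1718]
tcp_rot: [[-0.2, 0.001, 0.98], [-0.98, 0.006, -0.2], [-0.006, -1.0, -0.0]]
wrist_force: [2.4, 20.4, 2.8]
grip_width: 0.0005
```

The stop is felt: force rises to 20 N with no more motion. I'll retreat and look into the compartment on the way to the pear.

play_rows([
  {"dx": 0.002, "dy": 0.01, "dz": 0, "rx": 0, "ry": 0, "rz": 0, "claw": 0},
  {"dx": 0.003, "dy": 0.015, "dz": 0.045, "rx": 0, "ry": 0, "rz": 0, "claw": 0},
  {"dx": 0.012, "dy": 0.06, "dz": 0.09, "rx": 0, "ry": 0, "rz": 0, "claw": 0.5},
  {"dx": 0.023, "dy": 0.115, "dz": 0.1, "rx": 0, "ry": 0, "rz": 0, "claw": 0.5},
  {"dx": 0.034, "dy": 0.165, "dz": 0.1, "rx": 0, "ry": 0, "rz": 0, "claw": 0.5},
])

```text
t: 12.68
tool_pos: [0.58, -0.0836, 0.2739]
tcp_rot: [[-0.199, 0.005, 0.98], [-0.98, -0.002, -0.199], [0.001, -1.0, 0.005]]
wrist_force: [-0.8, -0.3, -0.5]
grip_width: 0.0281
```

play_rows([
  {"dx": 0, "dy": 0, "dz": 0, "rx": 0, "ry": 0, "rz": 0, "claw": 0.5},
  {"dx": 0, "dy": 0, "dz": 0, "rx": 0, "ry": 0, "rz": 0, "claw": 0.5},
])

```text
t: 12.92
tool_pos: [0.5785, -0.0851, 0.2718]
tcp_rot: [[-0.198, 0.001, 0.98], [-0.98, -0.001, -0.198], [0.001, -1.0, 0.001]]
wrist_force: [-0.2, -0.3, 0.2]
grip_width: 0.0458
```

```bash
python3 - <<'E'
from h import *
p=P('wrist');b=snap('wrist','w7.png');s=telemetry.get_state();print(s['tool_pos'],s['grip_width'],s['t'],p[1])
E
```

```text
[ 0.57830803 -0.08550823  0.27170915] 0.04588725804150759 12.975 [ 0.59158414 -0.01115531  0.46387345]
```

View pics/w7.png

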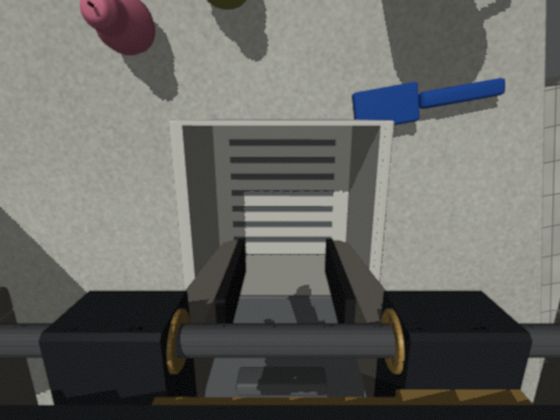

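The rack shows well up in the box: about 137 px wide near row 160, so about 60 mm high. That leaves plenty of room for the gripper body. Next I'll approach the yellow-green pear and refine its position with the wrist camera.

play_rows([
  {"dx": -0.006, "dy": 0.05, "dz": 0, "rx": 0, "ry": 0, "rz": 0, "claw": 1},
  {"dx": -0.012, "dy": 0.105, "dz": 0, "rx": 0, "ry": 0, "rz": 0, "claw": 1},
  {"dx": -0.018, "dy": 0.16, "dz": 0, "rx": 0, "ry": 0, "rz": 0, "claw": 1},
  {"dx": -0.022, "dy": 0.205, "dz": 0, "rx": 0, "ry": 0, "rz": 0, "claw": 1},
  {"dx": -0.022, "dy": 0.205, "dz": 0, "rx": 0, "ry": 0, "rz": 0, "claw": 1},
])

```text
t: 13.6
tool_pos: [0.5563, 0.1216, 0.2716]
tcp_rot: [[-0.197, 0.0, 0.98], [-0.98, 0.0, -0.197], [-0.0, -1.0, 0.0]]
wrist_force: [-0.1, -0.3, 0.3]
grip_width: 0.0913
```

play_rows([
  {"dx": 0, "dy": 0, "dz": 0, "rx": 0, "ry": 0, "rz": 0, "claw": 1},
  {"dx": 0, "dy": 0, "dz": 0, "rx": 0, "ry": 0, "rz": 0, "claw": 1},
])

```text
t: 13.85
tool_pos: [0.5565, 0.1189, 0.2716]
tcp_rot: [[-0.201, 0.0, 0.98], [-0.98, -0.0, -0.201], [0.0, -1.0, 0.0]]
wrist_force: [0.8, -0.2, 0.4]
grip_width: 0.092
```

```bash
python3 - <<'E'
from fit import *
p=P('wrist');b=snap('wrist','w8.png');s=telemetry.get_state();print(s['tool_pos'],s['grip_width'],s['t'])
prof=[(0,.019),(.012,.03),(.028,.034),(.045,.03),(.067,.0205),(.088,.0195),(.1,.008)]
def pear(x,y): return [(x+R*np.cos(t),y+R*np.sin(t),z) for z,R in prof for t in np.arange(0,6.28,.3)]
for q in finder.regions_of('pear','wrist'):
    if q['p']<.2: continue
    ys,xs=np.where(q['pixels']);col=b[q['pixels']].mean(0)
    r=best(lambda v:-iou(hull_mask(pear(*v),p),q['pixels']),ray(None,q['location'],.05,p)[:2],[.01,.01])
    print(q['p'],q['location'],xs.min(),xs.max(),ys.min(),ys.max(),col,r.x,r.fun)
a=cv2.imread('pics/w7.png')
for row in(150,170,185): print(row,a[row,180:392:4].mean(1).astype(int).tolist())
E
```

```text
[0.55649286 0.11905625 0.27164147] 0.09204748379071206 13.9
0.92 [335.1, 34.0] 307 363 0 65 [46.88804159 24.03015598 60.10814558] [0.64848316 0.2762193 ] -0.9761255115961801
0.87 [279.9, 146.9] 253 303 120 172 [86.35257032 85.3157129  45.74878758] [0.55310758 0.15855238] -0.9795140543115769
150 [170, 101, 61, 62, 62, 61, 63, 63, 64, 95, 95, 96, 96, 96, 95, 96, 97, 97, 95, 96, 97, 96, 95, 96, 96, 96, 95, 96, 96, 98, 97, 95, 95, 97, 95, 97, 97, 96, 96, 95, 98, 95, 96, 61, 61, 58, 63, 74, 88, 84, 168, 171, 170]
170 [168, 165, 61, 60, 60, 62, 63, 62, 62, 94, 94, 98, 95, 97, 95, 96, 95, 96, 95, 95, 96, 97, 96, 97, 95, 96, 95, 95, 95, 95, 96, 96, 97, 95, 97, 95, 97, 96, 96, 95, 95, 96, 94, 61, 61, 80, 87, 87, 86, 105, 170, 169, 156]
185 [169, 169, 68, 64, 61, 59, 62, 62, 60, 84, 94, 96, 96, 97, 96, 95, 96, 95, 96, 97, 96, 95, 95, 96, 95, 96, 96, 97, 96, 94, 95, 96, 96, 95, 94, 96, 95, 95, 95, 95, 96, 95, 85, 70, 87, 87, 86, 86, 85, 145, 171, 169, 148]
```

The pear is at about (0.555, 0.1594); all three cameras agree within 2 mm. The rack is at about 55 mm visually. Now to descend around the neck with the grip point near 80 mm height.

play_rows([
  {"dx": -0.0015, "dy": 0.0405, "dz": -0.03, "rx": 0, "ry": 0, "rz": 0, "claw": 1},
  {"dx": -0.0015, "dy": 0.0405, "dz": -0.085, "rx": 0, "ry": 0, "rz": 0, "claw": 1},
  {"dx": -0.0015, "dy": 0.0405, "dz": -0.135, "rx": 0, "ry": 0, "rz": 0, "claw": 1},
  {"dx": -0.0015, "dy": 0.0405, "dz": -0.165, "rx": 0, "ry": 0, "rz": 0, "claw": 1},
  {"dx": -0.0015, "dy": 0.0405, "dz": -0.185, "rx": 0, "ry": 0, "rz": 0, "claw": 1},
])

```text
t: 14.58
tool_pos: [0.5541, 0.1601, 0.0849]
tcp_rot: [[-0.2, -0.002, 0.98], [-0.98, -0.001, -0.2], [0.001, -1.0, -0.002]]
wrist_force: [-0.4, 0.5, -0.5]
grip_width: 0.0918
```

play_rows([
  {"dx": 0, "dy": 0, "dz": -0.02, "rx": 0, "ry": 0, "rz": 0, "claw": 1},
  {"dx": 0, "dy": 0, "dz": -0.037, "rx": 0, "ry": 0, "rz": 0, "claw": 1},
  {"dx": 0, "dy": 0, "dz": -0.047, "rx": 0, "ry": 0, "rz": 0, "claw": 1},
  {"dx": 0, "dy": 0, "dz": -0.047, "rx": 0, "ry": 0, "rz": 0, "claw": 0.7},
  {"dx": 0, "dy": 0, "dz": -0.047, "rx": 0, "ry": 0, "rz": 0, "claw": 0.6},
], force=12)

```text
t: 15.2
tool_pos: [0.5553, 0.1612, 0.0403]
tcp_rot: [[-0.199, 0.001, 0.98], [-0.98, 0.0, -0.199], [-0.0, -1.0, 0.001]]
wrist_force: [-0.2, -0.3, -0.2]
grip_width: 0.0742
```

```bash
python3 - <<'E'
from h import *
b=snap('wrist');a=snap('scene');s=telemetry.get_state();print(s['tool_pos'],s['grip_width'],s['t'],s['wrist_force'])
q=cv2.resize(a[140:270,190:360],(549,420));cv2.imwrite('pics/g1.png',cv2.resize(np.hstack([b,q])[:,:,::-1],(800,303)))
E
```

```text
[0.55526229 0.16127383 0.04038782] 0.06608038119133737 15.3 [-0.43378753  0.20090145  0.111588  ]
```

View pics/g1.png

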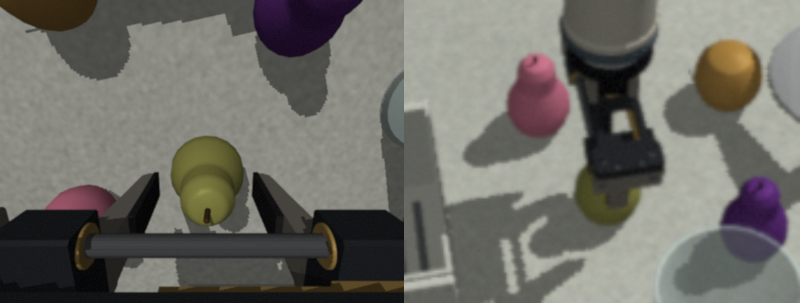

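The neck is centred between the fingers: pear axis at col 207, finger midpoint 205.5. Closing now.

play_rows([
  {"dx": 0, "dy": -0.001, "dz": 0, "rx": 0, "ry": 0, "rz": 0, "claw": 0.48},
  {"dx": 0, "dy": -0.001, "dz": 0, "rx": 0, "ry": 0, "rz": 0, "claw": 0.45},
  {"dx": 0, "dy": -0.001, "dz": 0, "rx": 0, "ry": 0, "rz": 0, "claw": 0.3},
  {"dx": 0, "dy": -0.001, "dz": 0, "rx": 0, "ry": 0, "rz": 0, "claw": 0.2},
  {"dx": 0, "dy": -0.001, "dz": 0, "rx": 0, "ry": 0, "rz": 0, "claw": 0.2},
], force=12)

```text
t: 15.92
tool_pos: [0.5551, 0.1602, 0.0399]
tcp_rot: [[-0.199, 0.001, 0.98], [-0.98, 0.0, -0.199], [-0.0, -1.0, 0.001]]
wrist_force: [1.7, 0.5, 2.5]
grip_width: 0.045
```

play_rows([
  {"dx": 0, "dy": 0, "dz": 0, "rx": 0, "ry": 0, "rz": 0, "claw": 0.2},
  {"dx": 0, "dy": 0, "dz": 0.005, "rx": 0, "ry": 0, "rz": 0, "claw": 0.2},
  {"dx": 0, "dy": 0, "dz": 0.015, "rx": 0, "ry": 0, "rz": 0, "claw": 0.2},
  {"dx": 0, "dy": 0, "dz": 0.03, "rx": 0, "ry": 0, "rz": 0, "claw": 0.2},
])

```text
t: 16.42
tool_pos: [0.5542, 0.1599, 0.0702]
tcp_rot: [[-0.199, -0.001, 0.98], [-0.98, -0.0, -0.199], [0.001, -1.0, -0.001]]
wrist_force: [0.4, 0.4, -1.6]
grip_width: 0.0444
```

The grip width is 44 mm instead of 40, so the fingertips sit on the taper just below the neck. I'll set the pear back down gently and regrip about 8 mm higher.

play_rows([
  {"dx": 0, "dy": 0, "dz": -0.012, "rx": 0, "ry": 0, "rz": 0, "claw": 0.2},
  {"dx": 0, "dy": 0, "dz": -0.021, "rx": 0, "ry": 0, "rz": 0, "claw": 0.2},
  {"dx": 0, "dy": 0, "dz": -0.026, "rx": 0, "ry": 0, "rz": 0, "claw": 0.2},
  {"dx": 0, "dy": 0, "dz": -0.028, "rx": 0, "ry": 0, "rz": 0, "claw": 0.2},
  {"dx": 0, "dy": 0, "dz": -0.029, "rx": 0, "ry": 0, "rz": 0, "claw": 0.2},
])

```text
t: 17.05
tool_pos: [0.5546, 0.16, 0.0403]
tcp_rot: [[-0.199, -0.0, 0.98], [-0.98, -0.0, -0.199], [0.0, -1.0, -0.0]]
wrist_force: [-0.1, 0.4, -2.1]
grip_width: 0.0442
```

play_rows([
  {"dx": 0, "dy": 0, "dz": -0.0005, "rx": 0, "ry": 0, "rz": 0, "claw": 0.2},
  {"dx": 0, "dy": 0, "dz": -0.001, "rx": 0, "ry": 0, "rz": 0, "claw": 0.2},
])

```text
t: 17.3
tool_pos: [0.555, 0.1602, 0.0399]
tcp_rot: [[-0.199, 0.0, 0.98], [-0.98, 0.0, -0.199], [-0.0, -1.0, 0.0]]
wrist_force: [-0.3, 0.4, 0.4]
grip_width: 0.0443
```

The counter is felt: the weight goes from -2.1 N to about 0. Releasing and regripping higher.

play_rows([
  {"dx": 0, "dy": 0, "dz": 0, "rx": 0, "ry": 0, "rz": 0, "claw": 0.55},
  {"dx": 0, "dy": 0, "dz": 0, "rx": 0, "ry": 0, "rz": 0, "claw": 0.6},
  {"dx": 0, "dy": 0, "dz": 0.004, "rx": 0, "ry": 0, "rz": 0, "claw": 0.6},
  {"dx": 0, "dy": 0, "dz": 0.009, "rx": 0, "ry": 0, "rz": 0, "claw": 0.6},
  {"dx": 0, "dy": 0, "dz": 0.009, "rx": 0, "ry": 0, "rz": 0, "claw": 0.48},
])

```text
t: 17.92
tool_pos: [0.5552, 0.1602, 0.0493]
tcp_rot: [[-0.199, 0.001, 0.98], [-0.98, 0.0, -0.199], [-0.0, -1.0, 0.001]]
wrist_force: [0.7, 0.6, -0.4]
grip_width: 0.0471
```

play_rows([
  {"dx": 0, "dy": 0, "dz": 0, "rx": 0, "ry": 0, "rz": 0, "claw": 0.4},
  {"dx": 0, "dy": 0, "dz": 0, "rx": 0, "ry": 0, "rz": 0, "claw": 0.3},
  {"dx": 0, "dy": 0, "dz": 0, "rx": 0, "ry": 0, "rz": 0, "claw": 0.2},
  {"dx": 0, "dy": 0, "dz": 0, "rx": 0, "ry": 0, "rz": 0, "claw": 0.2},
], force=12)

```text
t: 18.42
tool_pos: [0.5551, 0.1601, 0.0489]
tcp_rot: [[-0.199, 0.001, 0.98], [-0.98, 0.0, -0.199], [-0.0, -1.0, 0.001]]
wrist_force: [0.4, -0.7, 4.4]
grip_width: 0.0396
```

play_rows([
  {"dx": 0, "dy": 0, "dz": 0.003, "rx": 0, "ry": 0, "rz": 0, "claw": 0.2},
  {"dx": 0, "dy": 0, "dz": 0.01, "rx": 0, "ry": 0, "rz": 0, "claw": 0.2},
  {"dx": 0, "dy": 0, "dz": 0.025, "rx": 0, "ry": 0, "rz": 0, "claw": 0.2},
  {"dx": 0, "dy": 0, "dz": 0.05, "rx": 0, "ry": 0, "rz": 0, "claw": 0.2},
  {"dx": 0, "dy": 0, "dz": 0.05, "rx": 0, "ry": 0, "rz": 0, "claw": 0.2},
])

```text
t: 19.05
tool_pos: [0.5564, 0.1606, 0.1011]
tcp_rot: [[-0.199, 0.004, 0.98], [-0.98, 0.001, -0.199], [-0.002, -1.0, 0.004]]
wrist_force: [0.5, 0.7, -2.0]
grip_width: 0.04
```

Now it's properly on the neck (39.8 mm wide, 2 N carried). I'll lift high and cross to the mouth.

play_rows([
  {"dx": 0, "dy": 0, "dz": 0.025, "rx": 0, "ry": 0, "rz": 0, "claw": 0.2},
  {"dx": 0, "dy": 0, "dz": 0.065, "rx": 0, "ry": 0, "rz": 0, "claw": 0.2},
  {"dx": 0, "dy": 0, "dz": 0.11, "rx": 0, "ry": 0, "rz": 0, "claw": 0.2},
  {"dx": 0, "dy": 0, "dz": 0.145, "rx": 0, "ry": 0, "rz": 0, "claw": 0.2},
  {"dx": 0, "dy": -0.008, "dz": 0.155, "rx": 0, "ry": 0, "rz": 0, "claw": 0.2},
])

```text
t: 19.68
tool_pos: [0.5556, 0.1524, 0.2553]
tcp_rot: [[-0.198, 0.003, 0.98], [-0.98, 0.001, -0.198], [-0.001, -1.0, 0.003]]
wrist_force: [-0.1, 0.4, -1.7]
grip_width: 0.0399
```

play_rows([
  {"dx": 0.002, "dy": -0.025, "dz": 0, "rx": 0, "ry": 0, "rz": 0, "claw": 0.2},
  {"dx": 0.005, "dy": -0.06, "dz": 0, "rx": 0, "ry": 0, "rz": 0, "claw": 0.2},
  {"dx": 0.008, "dy": -0.1, "dz": 0, "rx": 0, "ry": 0, "rz": 0, "claw": 0.2},
  {"dx": 0.011, "dy": -0.145, "dz": 0, "rx": 0, "ry": 0, "rz": 0, "claw": 0.2},
  {"dx": 0.014, "dy": -0.19, "dz": 0, "rx": 0, "ry": 0, "rz": 0, "claw": 0.2},
])

```text
t: 20.3
tool_pos: [0.5676, -0.0397, 0.2517]
tcp_rot: [[-0.199, -0.003, 0.98], [-0.98, 0.0, -0.199], [0.001, -1.0, -0.003]]
wrist_force: [0.1, 0.3, -1.0]
grip_width: 0.0396
```

play_rows([
  {"dx": 0.002, "dy": -0.03, "dz": 0, "rx": 0, "ry": 0, "rz": 0, "claw": 0.2},
  {"dx": 0.004, "dy": -0.052, "dz": 0, "rx": 0, "ry": 0, "rz": 0, "claw": 0.2},
  {"dx": 0.005, "dy": -0.061, "dz": 0, "rx": 0, "ry": 0, "rz": 0, "claw": 0.2},
  {"dx": 0.005, "dy": -0.061, "dz": 0, "rx": 0, "ry": 0, "rz": 0, "claw": 0.2},
])

```text
t: 20.8
tool_pos: [0.5736, -0.0989, 0.2532]
tcp_rot: [[-0.199, -0.001, 0.98], [-0.98, 0.0, -0.199], [-0.0, -1.0, -0.001]]
wrist_force: [-0.5, 0.8, -1.0]
grip_width: 0.0402
```

```bash
python3 - <<'E'
from h import *
p=P('wrist');b=snap('wrist');a=snap('scene');s=telemetry.get_state();print(s['tool_pos'],s['grip_width'],s['t'],s['wrist_force'])
q=cv2.resize(a[130:290,0:213],(559,420));cv2.imwrite('pics/m1.png',cv2.resize(np.hstack([b,q])[:,:,::-1],(800,300)))
E
```

```text
[ 0.57367175 -0.09807305  0.25347352] 0.04020037462085404 20.9 [ 0.15867763 -0.11225621 -1.46598382]
```

View pics/m1.png

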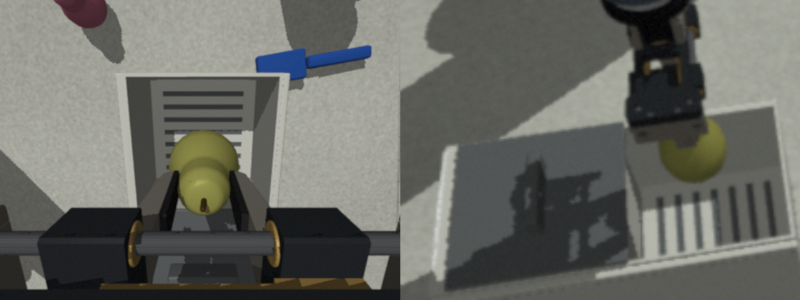

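The pear hangs upright over the open compartment, well clear of the rim (right panel), and the cover is fully back. I'll lower it to just above the highest possible rack, then feel for contact.

play_rows([
  {"dx": 0, "dy": 0, "dz": -0.015, "rx": 0, "ry": 0, "rz": 0, "claw": 0.2},
  {"dx": 0, "dy": 0, "dz": -0.045, "rx": 0, "ry": 0, "rz": 0, "claw": 0.2},
  {"dx": 0, "dy": 0, "dz": -0.08, "rx": 0, "ry": 0, "rz": 0, "claw": 0.2},
  {"dx": 0, "dy": 0, "dz": -0.107, "rx": 0, "ry": 0, "rz": 0, "claw": 0.2},
  {"dx": 0, "dy": 0, "dz": -0.12, "rx": 0, "ry": 0, "rz": 0, "claw": 0.2},
])

```text
t: 21.52
tool_pos: [0.5724, -0.098, 0.1314]
tcp_rot: [[-0.198, -0.003, 0.98], [-0.98, 0.001, -0.198], [-0.0, -1.0, -0.003]]
wrist_force: [-0.3, 0.3, -1.9]
grip_width: 0.04
```

play_rows([
  {"dx": 0, "dy": 0, "dz": -0.002, "rx": 0, "ry": 0, "rz": 0, "claw": 0.2},
  {"dx": 0, "dy": 0, "dz": -0.005, "rx": 0, "ry": 0, "rz": 0, "claw": 0.2},
  {"dx": 0, "dy": 0, "dz": -0.007, "rx": 0, "ry": 0, "rz": 0, "claw": 0.2},
  {"dx": 0, "dy": 0, "dz": -0.008, "rx": 0, "ry": 0, "rz": 0, "claw": 0.2},
])

```text
t: 22.02
tool_pos: [0.5741, -0.099, 0.1262]
tcp_rot: [[-0.199, 0.001, 0.98], [-0.98, -0.0, -0.199], [-0.0, -1.0, 0.001]]
wrist_force: [-1.1, -0.0, -0.9]
grip_width: 0.0398
```

play_rows([
  {"dx": 0, "dy": 0, "dz": -0.001, "rx": 0, "ry": 0, "rz": 0, "claw": 0.2},
  {"dx": 0, "dy": 0, "dz": -0.002, "rx": 0, "ry": 0, "rz": 0, "claw": 0.2},
  {"dx": 0, "dy": 0, "dz": -0.003, "rx": 0, "ry": 0, "rz": 0, "claw": 0.2},
])

```text
t: 22.4
tool_pos: [0.5737, -0.099, 0.1227]
tcp_rot: [[-0.199, 0.0, 0.98], [-0.98, -0.0, -0.199], [0.0, -1.0, 0.0]]
wrist_force: [-0.3, -0.1, -1.2]
grip_width: 0.04
```

play_rows([
  {"dx": 0, "dy": 0, "dz": -0.001, "rx": 0, "ry": 0, "rz": 0, "claw": 0.2},
  {"dx": 0, "dy": 0, "dz": -0.002, "rx": 0, "ry": 0, "rz": 0, "claw": 0.2},
  {"dx": 0, "dy": 0, "dz": -0.003, "rx": 0, "ry": 0, "rz": 0, "claw": 0.2},
])

```text
t: 22.78
tool_pos: [0.5737, -0.0989, 0.1196]
tcp_rot: [[-0.199, 0.0, 0.98], [-0.98, 0.0, -0.199], [-0.0, -1.0, 0.0]]
wrist_force: [0.5, -0.4, -2.0]
grip_width: 0.04
```

play_rows([
  {"dx": 0, "dy": 0, "dz": -0.001, "rx": 0, "ry": 0, "rz": 0, "claw": 0.2},
  {"dx": 0, "dy": 0, "dz": -0.002, "rx": 0, "ry": 0, "rz": 0, "claw": 0.2},
])

```text
t: 23.02
tool_pos: [0.5737, -0.0989, 0.1176]
tcp_rot: [[-0.199, 0.0, 0.98], [-0.98, -0.0, -0.199], [0.0, -1.0, 0.0]]
wrist_force: [-0.0, -0.3, -1.6]
grip_width: 0.0399
```

play_rows([
  {"dx": 0, "dy": 0, "dz": -0.001, "rx": 0, "ry": 0, "rz": 0, "claw": 0.2},
  {"dx": 0, "dy": 0, "dz": -0.002, "rx": 0, "ry": 0, "rz": 0, "claw": 0.2},
])

```text
t: 23.28
tool_pos: [0.5737, -0.0989, 0.1156]
tcp_rot: [[-0.199, -0.0, 0.98], [-0.98, 0.0, -0.199], [-0.0, -1.0, -0.0]]
wrist_force: [0.3, -0.3, -1.3]
grip_width: 0.0399
```

play_rows([
  {"dx": 0, "dy": 0, "dz": -0.001, "rx": 0, "ry": 0, "rz": 0, "claw": 0.2},
  {"dx": 0, "dy": 0, "dz": -0.0015, "rx": 0, "ry": 0, "rz": 0, "claw": 0.2},
])

```text
t: 23.52
tool_pos: [0.5738, -0.0989, 0.1142]
tcp_rot: [[-0.199, 0.0, 0.98], [-0.98, -0.0, -0.199], [0.0, -1.0, 0.0]]
wrist_force: [0.2, -0.3, -0.3]
grip_width: 0.0401
```

play_rows([
  {"dx": 0, "dy": 0, "dz": -0.001, "rx": 0, "ry": 0, "rz": 0, "claw": 0.2},
  {"dx": 0, "dy": 0, "dz": -0.0015, "rx": 0, "ry": 0, "rz": 0, "claw": 0.2},
])

```text
t: 23.78
tool_pos: [0.5739, -0.0989, 0.1129]
tcp_rot: [[-0.199, 0.0, 0.98], [-0.98, -0.0, -0.199], [0.0, -1.0, 0.0]]
wrist_force: [-1.0, -0.2, 3.2]
grip_width: 0.04
```

The rack is felt: Fz goes from -2 through 0 to +3.2 N, with the base at about 65 mm. I'll ease up 1 mm so the rack just carries the pear, then check.

play_rows([
  {"dx": 0, "dy": 0, "dz": 0.0008, "rx": 0, "ry": 0, "rz": 0, "claw": 0.2},
  {"dx": 0, "dy": 0, "dz": 0.0008, "rx": 0, "ry": 0, "rz": 0, "claw": 0.2},
])

```text
t: 24.02
tool_pos: [0.5738, -0.0989, 0.1136]
tcp_rot: [[-0.199, 0.0, 0.98], [-0.98, -0.0, -0.199], [-0.0, -1.0, 0.0]]
wrist_force: [-0.1, -0.8, 1.4]
grip_width: 0.0398
```

```bash
python3 - <<'E'
from h import *
F=[]
for i in range(4): snap('wrist' if i<3 else 'top','pre%d.png'%i); F.append(telemetry.get_state()['wrist_force'])
print(np.round(F,1),np.mean(F,0),telemetry.get_state()['tool_pos'])
E
```

```text
[[-0.8 -0.2  1.2]
 [-0.6 -0.6  0.9]
 [-0.8 -0.1  1.5]
 [-0.9 -0.2  0.5]] [-0.76145216 -0.27294529  1.04177511] [ 0.57375168 -0.09890965  0.11348276]
```

Steady at about +1 N, so the rack carries the pear fully. Releasing, then rising straight up.

play_rows([
  {"dx": 0, "dy": 0, "dz": 0, "rx": 0, "ry": 0, "rz": 0, "claw": 0.47},
  {"dx": 0, "dy": 0, "dz": 0, "rx": 0, "ry": 0, "rz": 0, "claw": 0.55},
  {"dx": 0, "dy": 0, "dz": 0, "rx": 0, "ry": 0, "rz": 0, "claw": 0.7},
  {"dx": 0, "dy": 0, "dz": 0, "rx": 0, "ry": 0, "rz": 0, "claw": 0.75},
  {"dx": 0, "dy": 0, "dz": 0, "rx": 0, "ry": 0, "rz": 0, "claw": 0.75},
])

```text
t: 24.85
tool_pos: [0.5738, -0.0989, 0.1135]
tcp_rot: [[-0.199, 0.0, 0.98], [-0.98, 0.0, -0.199], [-0.0, -1.0, 0.0]]
wrist_force: [0.4, 0.1, -0.4]
grip_width: 0.0691
```

play_rows([
  {"dx": 0, "dy": 0, "dz": 0.01, "rx": 0, "ry": 0, "rz": 0, "claw": 0.75},
  {"dx": 0, "dy": 0, "dz": 0.03, "rx": 0, "ry": 0, "rz": 0, "claw": 0.75},
  {"dx": 0, "dy": 0, "dz": 0.065, "rx": 0, "ry": 0, "rz": 0, "claw": 0.75},
  {"dx": 0, "dy": 0, "dz": 0.11, "rx": 0, "ry": 0, "rz": 0, "claw": 0.75},
  {"dx": 0, "dy": 0, "dz": 0.15, "rx": 0, "ry": 0, "rz": 0, "claw": 0.75},
])

```text
t: 25.48
tool_pos: [0.5738, -0.0989, 0.2659]
tcp_rot: [[-0.199, 0.001, 0.98], [-0.98, -0.0, -0.199], [-0.0, -1.0, 0.001]]
wrist_force: [0.8, -0.5, -0.7]
grip_width: 0.0691
```

```bash
python3 - <<'E'
from fit import *
s=telemetry.get_state();print(s['tool_pos'],s['grip_width'],s['t'],s['wrist_force'])
H=.0645
prof=[(0,.019),(.012,.03),(.028,.034),(.045,.03),(.067,.0205),(.088,.0195),(.1,.008)]
def pear(x,y): return [(x+R*np.cos(t),y+R*np.sin(t),z+H) for z,R in prof for t in np.arange(0,6.28,.3)]
for cam in('wrist','scene','top'):
    p=P(cam);b=snap(cam,'rel_%s.png'%cam)
    for q in finder.regions_of('pear',cam):
        if q['p']<.25: continue
        m=q['pixels'];ys,xs=np.where(m)
        r=best(lambda v:-iou(hull_mask(pear(*v),p),m),ray(None,q['location'],.1,p)[:2],[.01,.01])
        print(cam,q['p'],q['location'],xs.min(),xs.max(),ys.min(),ys.max(),b[m].mean(0).astype(int),r.x,r.fun)
    print('stalk expected',proj(None,[.574,-.099,H+.109],p))
E
```

```text
[ 0.57383638 -0.09893253  0.26589212] 0.06908931479133495 25.475 [ 0.76145608 -0.54373708 -0.73728874]
wrist 0.83 [286.9, 187.1] 256 312 158 216 [103 102  53] [ 0.57074739 -0.10075035] -0.9520028870443883
wrist 0.62 [121.0, 15.8] 79 152 0 41 [73 43 51] [0.44719845 0.11643137] -0.9070321811680572
stalk expected [286.84376904 202.31554596]
scene 0.88 [166.0, 244.8] 151 183 226 262 [91 91 49] [ 0.57206002 -0.10070949] -0.8965853658536586
scene 0.59 [246.4, 180.9] 235 259 163 198 [115  67  80] [0.4747269  0.11699156] -0.7874285714285715
scene 0.58 [342.5, 229.8] 326 354 216 244 [62 35 78] [0.67893483 0.2569236 ] -0.5439330543933054
stalk expected [161.37621221 227.23941686]
top 0.85 [220.4, 195.5] 207 234 182 210 [78 52 91] [0.63408042 0.26455064] -0.8017902813299232
top 0.82 [387.9, 223.7] 373 405 208 240 [116 116  62] [ 0.57404881 -0.09783468] -0.9593967517401392
top 0.63 [283.9, 295.8] 266 295 279 308 [139  91 102] [0.42620496 0.1339183 ] -0.8105263157894737
stalk expected [399.67133479 218.71659918]
```

The pear stands upright where expected in all three cameras (silhouette IoU 0.90–0.96). Now I'll go to the far side of the ridge and close the cover.

play_rows([
  {"dx": -0.006, "dy": -0.03, "dz": 0, "rx": 0, "ry": 0, "rz": 0, "claw": 0},
  {"dx": -0.015, "dy": -0.075, "dz": 0, "rx": 0, "ry": 0, "rz": 0, "claw": 0},
  {"dx": -0.026, "dy": -0.13, "dz": 0, "rx": 0, "ry": 0, "rz": 0, "claw": 0},
  {"dx": -0.036, "dy": -0.18, "dz": 0, "rx": 0, "ry": 0, "rz": 0, "claw": 0},
  {"dx": -0.04, "dy": -0.2, "dz": 0, "rx": 0, "ry": 0, "rz": 0, "claw": 0},
], force=15)

```text
t: 26.4
tool_pos: [0.5324, -0.3008, 0.2619]
tcp_rot: [[-0.201, -0.002, 0.98], [-0.98, 0.001, -0.201], [-0.001, -1.0, -0.002]]
wrist_force: [-0.6, -0.6, -0.4]
grip_width: 0.021
```

play_rows([
  {"dx": 0, "dy": 0, "dz": 0, "rx": 0, "ry": 0, "rz": 0, "claw": 0},
  {"dx": 0, "dy": 0, "dz": -0.03, "rx": 0, "ry": 0, "rz": 0, "claw": 0},
  {"dx": 0, "dy": 0, "dz": -0.065, "rx": 0, "ry": 0, "rz": 0, "claw": 0},
  {"dx": 0, "dy": 0, "dz": -0.085, "rx": 0, "ry": 0, "rz": 0, "claw": 0},
  {"dx": 0, "dy": 0, "dz": -0.0935, "rx": 0, "ry": 0, "rz": 0, "claw": 0},
])

```text
t: 27.02
tool_pos: [0.5335, -0.2967, 0.1685]
tcp_rot: [[-0.197, -0.002, 0.98], [-0.98, 0.002, -0.197], [-0.001, -1.0, -0.002]]
wrist_force: [-0.4, -0.2, 0.6]
grip_width: 0.0002
```

play_rows([
  {"dx": 0.001, "dy": 0.005, "dz": 0, "rx": 0, "ry": 0, "rz": 0, "claw": 0},
  {"dx": 0.0025, "dy": 0.012, "dz": 0, "rx": 0, "ry": 0, "rz": 0, "claw": 0},
  {"dx": 0.004, "dy": 0.019, "dz": 0, "rx": 0, "ry": 0, "rz": 0, "claw": 0},
  {"dx": 0.0053, "dy": 0.026, "dz": 0, "rx": 0, "ry": 0, "rz": 0, "claw": 0},
  {"dx": 0.007, "dy": 0.034, "dz": 0, "rx": 0, "ry": 0, "rz": 0, "claw": 0},
])

```text
t: 27.65
tool_pos: [0.5412, -0.265, 0.1706]
tcp_rot: [[-0.199, 0.001, 0.98], [-0.98, -0.001, -0.199], [0.001, -1.0, 0.001]]
wrist_force: [-0.4, -3.5, 2.0]
grip_width: 0.0003
```

play_rows([
  {"dx": 0.0025, "dy": 0.013, "dz": 0, "rx": 0, "ry": 0, "rz": 0, "claw": 0},
  {"dx": 0.0057, "dy": 0.028, "dz": 0, "rx": 0, "ry": 0, "rz": 0, "claw": 0},
  {"dx": 0.009, "dy": 0.043, "dz": 0, "rx": 0, "ry": 0, "rz": 0, "claw": 0},
  {"dx": 0.0117, "dy": 0.058, "dz": 0, "rx": 0, "ry": 0, "rz": 0, "claw": 0},
  {"dx": 0.0145, "dy": 0.072, "dz": 0, "rx": 0, "ry": 0, "rz": 0, "claw": 0},
])

```text
t: 28.28
tool_pos: [0.5556, -0.1918, 0.17]
tcp_rot: [[-0.199, 0.0, 0.98], [-0.98, -0.0, -0.199], [-0.0, -1.0, 0.0]]
wrist_force: [1.8, -4.5, 2.0]
grip_width: 0.0002
```

play_rows([
  {"dx": 0.003, "dy": 0.014, "dz": 0, "rx": 0, "ry": 0, "rz": 0, "claw": 0},
  {"dx": 0.0057, "dy": 0.028, "dz": 0, "rx": 0, "ry": 0, "rz": 0, "claw": 0},
  {"dx": 0.008, "dy": 0.04, "dz": 0, "rx": 0, "ry": 0, "rz": 0, "claw": 0},
  {"dx": 0.01, "dy": 0.05, "dz": 0, "rx": 0, "ry": 0, "rz": 0, "claw": 0},
  {"dx": 0.0115, "dy": 0.058, "dz": 0, "rx": 0, "ry": 0, "rz": 0, "claw": 0},
])

```text
t: 28.9
tool_pos: [0.5667, -0.1343, 0.1699]
tcp_rot: [[-0.199, -0.0, 0.98], [-0.98, 0.0, -0.199], [0.0, -1.0, -0.0]]
wrist_force: [1.2, -3.3, -0.4]
grip_width: 0.0006
```

play_rows([
  {"dx": 0.001, "dy": 0.005, "dz": 0, "rx": 0, "ry": 0, "rz": 0, "claw": 0},
  {"dx": 0.002, "dy": 0.01, "dz": 0, "rx": 0, "ry": 0, "rz": 0, "claw": 0},
])

```text
t: 29.15
tool_pos: [0.5686, -0.1247, 0.1699]
tcp_rot: [[-0.199, -0.0, 0.98], [-0.98, 0.0, -0.199], [0.0, -1.0, -0.0]]
wrist_force: [0.9, -3.5, 0.7]
grip_width: 0.0003
```

play_rows([
  {"dx": 0.001, "dy": 0.004, "dz": 0, "rx": 0, "ry": 0, "rz": 0, "claw": 0},
  {"dx": 0.0015, "dy": 0.008, "dz": 0, "rx": 0, "ry": 0, "rz": 0, "claw": 0},
])

```text
t: 29.4
tool_pos: [0.5702, -0.117, 0.1699]
tcp_rot: [[-0.199, -0.0, 0.98], [-0.98, -0.001, -0.199], [0.001, -1.0, -0.0]]
wrist_force: [-0.6, -16.7, -0.2]
grip_width: 0.0005
```

play_rows([
  {"dx": 0.0005, "dy": 0.0025, "dz": 0, "rx": 0, "ry": 0, "rz": 0, "claw": 0},
  {"dx": 0.0008, "dy": 0.004, "dz": 0, "rx": 0, "ry": 0, "rz": 0, "claw": 0},
])

```text
t: 29.65
tool_pos: [0.5702, -0.1171, 0.17]
tcp_rot: [[-0.198, -0.001, 0.98], [-0.98, -0.007, -0.198], [0.007, -1.0, -0.0]]
wrist_force: [-2.7, -24.8, 0.3]
grip_width: 0.0004
```

Shut stop felt. The travel between the two stops matches 165 mm for 20 mm fingers. Now I'll back off, clear the cover and check.

play_rows([
  {"dx": -0.002, "dy": -0.01, "dz": 0, "rx": 0, "ry": 0, "rz": 0, "claw": 0},
  {"dx": -0.0035, "dy": -0.018, "dz": 0, "rx": 0, "ry": 0, "rz": 0, "claw": 0},
  {"dx": -0.0035, "dy": -0.018, "dz": 0.04, "rx": 0, "ry": 0, "rz": 0, "claw": 0},
  {"dx": -0.0035, "dy": -0.018, "dz": 0.1, "rx": 0, "ry": 0, "rz": 0, "claw": 0},
  {"dx": -0.03, "dy": -0.04, "dz": 0.15, "rx": 0, "ry": 0, "rz": 0, "claw": 0},
])

```text
t: 30.28
tool_pos: [0.5417, -0.152, 0.3219]
tcp_rot: [[-0.197, 0.001, 0.98], [-0.98, 0.001, -0.197], [-0.001, -1.0, 0.001]]
wrist_force: [0.1, -0.1, 0.4]
grip_width: 0.0007
```

play_rows([
  {"dx": -0.03, "dy": -0.04, "dz": 0.02, "rx": 0, "ry": 0, "rz": 0, "claw": 0},
  {"dx": -0.06, "dy": -0.08, "dz": 0.03, "rx": 0, "ry": 0, "rz": 0, "claw": 0},
  {"dx": -0.09, "dy": -0.12, "dz": 0.03, "rx": 0, "ry": 0, "rz": 0, "claw": 0},
  {"dx": -0.1, "dy": -0.14, "dz": 0.03, "rx": 0, "ry": 0, "rz": 0, "claw": 0},
  {"dx": -0.1, "dy": -0.14, "dz": 0.03, "rx": 0, "ry": 0, "rz": 0, "claw": 0},
])

```text
t: 30.9
tool_pos: [0.4403, -0.2936, 0.3499]
tcp_rot: [[-0.201, 0.0, 0.98], [-0.98, 0.001, -0.201], [-0.001, -1.0, -0.0]]
wrist_force: [0.3, 0.3, -0.8]
grip_width: 0.0003
```

```bash
python3 - <<'E'
from fit import *
s=telemetry.get_state();print(s['tool_pos'],s['t'],s['wrist_force'],s['dq'].max())
k=np.array([.5561,-.1875,-.1993]);c,sn=np.cos(k[2]),np.sin(k[2])
for cam in('top','scene'):
    p=P(cam);b=snap(cam,'fin_%s.png'%cam);old=cv2.imread('pics/%s0.png'%cam)[:,:,::-1]
    q=finder.regions_of('cover',cam)[0]
    r=best(lambda v:-iou(hull_mask(box(*v,k[2],0,.18,.176,.18,.185),p),q['pixels']),[.57,-.1],[.02,.02]);d=r.x-k[:2]
    print(cam,'cover',q['p'],r.x,r.fun,'keeper frame',c*d[0]+sn*d[1],-sn*d[0]+c*d[1])
    for n in('pear','round_fruit','jar','brush','pot_lid'):
        print(cam,n,[(round(x['p'],2),np.round(x['location']).astype(int).tolist()) for x in finder.regions_of(n,cam)[:3]])
E
```

```text
[ 0.4402639  -0.29362127  0.34992805] 30.9 [ 0.31297298  0.28203539 -0.8420292 ] 0.03749621171135102
top cover 0.66 [ 0.57166561 -0.09816868] -0.976491862567812 keeper frame -0.0024286092255325336 0.09064477337478173
top pear [(0.9, [281, 295]), (0.55, [445, 232]), (0.27, [402, 223])]
top round_fruit [(0.8, [191, 276])]
top jar [(0.6, [261, 125])]
top brush [(0.68, [350, 154])]
top pot_lid [(0.89, [142, 267])]
scene cover 0.84 [ 0.56965273 -0.09979622] -0.9502738541366388 keeper frame -0.004079417316066675 0.0886509305427552
scene pear [(0.88, [342, 232]), (0.75, [247, 184])]
scene round_fruit [(0.64, [327, 172])]
scene jar [(0.63, [326, 279])]
scene brush [(0.64, [235, 327])]
scene pot_lid [(0.85, [377, 172])]
```

The cover is shut (centre at keeper y ≈ +0.09 in both views), the other objects are where they were, and the arm is clear.

```bash
python3 -c "
from workcell import job
print(job.job_done())"
```

```text
the job is handed in; nothing more can be done
None
```

I put the yellow-green pear upright on the keeper's rack, slid the cover shut over it and handed the job in at about 31 s.

- **Opening:** I pushed the cover by its ridge until I felt the open stop, at about 20 N.
- **Pear:** I lowered it until the rack was felt, with the base about 65 mm above the counter. The peak was about 3 N upward, then I eased off to about 1 N and let go.
- **After release:** the pear's silhouette matched an upright pear at the expected spot in all three cameras.
- **Closing:** I pushed the cover to its shut stop, at about 25 N. The travel between the two stops agrees with 165 mm, and both cameras place the cover at its shut position.
- **Other objects:** the round fruit, jar, brush, pot lid and the two look-alike pears were detected within about 5 pixels of where they started.

These did not go to plan:
- **Fingertip offset:** the fingertips sit about 21 mm short of the reported TCP. My first pass went over the ridge without touching it, and the probe that found the offset pressed the fingers on the cover with about 51 N.
- **First grip:** it landed just below the neck, so I set the pear back on the counter by feel and regripped higher.
- **Not checked:** the pear can't be seen under the shut cover, so its final pose was only checked before closing. I had used all 12 picture views by then, so the final checks were numeric only.

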